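Draw out the printer's output tray

TASK

Get the printer ready to print: with the fingers, first slide the red stapler along the desk out of the way of the printer's output tray. Then hook a fingertip behind the tray's upturned blue lip and draw the tray gently straight out until both of its sections are fully extended. Do not grip, lift or tip anything, and leave the other things on the desk where they are.

Things in the scene. Friction and masses are not known exactly. Their poses are not given: they have to be found in the camera images.
- printer: White desktop printer, 380 mm wide, 300 deep, 160 high, fixed on the desk. Origin: centre of its underside. Its -x axis points out of its front, the way the tray is drawn; y runs along its width. The front face is 150 mm from the origin (a grey cassette, 36 mm high, stands out 37 mm more); above the slot (100 mm up) the panel slopes back, to 105 mm from the origin at 135 mm height.
- tray_lip: Upturned blue lip at the tray's outer end: upright plate 90 mm wide (along the printer's y), 5 thick, 32 high. Origin: middle of the top edge of its inner face, 70 mm above the desk. Axes as the printer's: +x points back to the printer, a fingertip goes in on that side. The tray's floor there is 20 mm below the lip's top. 55 to 95 mm of open space between lip and printer front at the start.
- tray_main (a joint): Grey main section of the output tray, a flat plate 150 mm wide: how far it has slid out of the printer, 0 to 0.070 m (0.070: at its stop, fully out). Friction about 2.5 N, no spring.
- tray_ext (a joint): White extension that carries the blue lip, 110 mm wide: how far it has slid out of the main section, 0 to 0.085 m (0.085: fully out). Friction about 1.2 N, no spring. One straight pull on the lip draws out the extension and, when that is at its stop, the main section; the lip's inner face then stands 350 mm in front of the printer's origin.
- stapler: Loose stapler, red top cover, black base, 150 mm long, 38 wide, 56 high, about 0.26 kg. Origin: centre of its underside; x axis along its length to the nose. It stands on the desk in front of the tray, roughly lengthwise in the tray's path; the desk beside it on the printer's +y side is free for 150 mm or more.
- stapler_nose (a point): Point on the stapler's centre line, half-way up, 65 mm ahead of its middle (10 mm from the nose end).
- stapler_tail (a point): Point on the stapler's centre line, half-way up, 65 mm behind its middle (10 mm from the tail end).
- mug: Bystander: blue mug, 82 mm across, 95 mm high; origin at the centre of its underside.
- mouse: Bystander: black computer mouse, 105 x 60 x 34 mm; origin at the centre of its underside.
- eraser: Bystander: white eraser, 55 x 23 x 13 mm; origin at the centre of its underside.
- glue_stick: Bystander: upright yellow glue stick with blue cap, 29 mm across, 92 mm high; origin at the centre of its underside.
- tape_roll: Bystander: amber roll of tape lying flat, 80 mm across, 19 mm high; origin at the centre of its underside.
- pen_cup: Bystander: grey pen cup, 80 mm across, 98 mm high, pens to 170 mm; origin at the centre of its underside.
- note_block: Bystander: yellow block of notes, 76 x 76 x 20 mm; origin at the centre of its underside.

How it is judged (in metres and radians):
On the way, in this order (a step that is already met when the one before it is completed fails the run):
1. the stapler is out of the tray's way, before the tray is drawn out ((y of each of stapler_nose, stapler_tail in the frame of printer above 0.08 m or y of each of stapler_nose, stapler_tail in the frame of printer below -0.08 m or x of each of stapler_nose, stapler_tail in the frame of printer below -0.38 m) and value of joint tray_main below 0.032 m and value of joint tray_ext below 0.042 m), for 0.2 s.
2. a finger draws the tray out by its lip (contact force between the fingers and tray_lip above 0.3 N and value of joint tray_ext above 0.05 m), for 0.02 s.
3. both sections are fully out (value of joint tray_main above 0.065 m and value of joint tray_ext above 0.08 m), for 0.2 s.
At the end, for the whole second after the job is handed in: Both tray sections are within 5 mm of fully out; the stapler stands upright and at rest on the desk, out of the tray's path: both of its end points 80 mm or more to one side of the tray's centre line, or both beyond the reach of the drawn-out tray (380 mm or more in front of the printer's origin) (all of step 3 and (y of each of stapler_nose, stapler_tail in the frame of printer above 0.08 m or y of each of stapler_nose, stapler_tail in the frame of printer below -0.08 m or x of each of stapler_nose, stapler_tail in the frame of printer below -0.38 m) and angle between stapler's own z axis and vertical below 0.1 rad and height (world z) of stapler below 0.006 m and linear speed of stapler below 0.01 m/s); the robot touches nothing.
It fails at once if the stapler is lifted or tipped (height (world z) of stapler above 0.012 m or angle between stapler's own z axis and vertical above 0.35 rad).
It fails at once if the stapler is gripped or shoved hard (over 25 N) (contact force between the fingers and stapler above 25 N).
It fails at once if the lip is gripped or forced (over 30 N) (contact force between the fingers and tray_lip above 30 N).
It fails at once if another thing on the desk is moved by more than 20 mm (distance of any of mug, mouse, eraser, glue_stick, tape_roll, pen_cup, note_block from where it was at the start of the episode above 0.02 m).
It also fails if it takes over 48 s, if anything falls off the work surface, if the arm or the gripper's body presses on something with over 40 N, if the wrist force passes 120 N, or if a joint passes its speed limit or range.

ROBOT

A 6-joint arm with a two-finger parallel gripper is mounted at the origin on the work surface. World frame = base frame: x ahead of the robot, y to its left, z up, the work surface at z = 0. Lengths are in mm, angles in degrees, forces in N, time in s.
With the tool pointing down it reaches from about 350 to 850 mm from the base axis. Payload 8.1 kg.
Tool frame: the origin (TCP) lies midway between the tips of the shut fingers; the grasp point (between the pads) lies 19 mm behind it; z points along the fingers, x is the direction in which the jaws open and shut, and the axes are right-handed (so a half turn about z gives the same grasp; the last joint's range is limited). The gripper opens to 85 mm and grips with 20 to 120 N. Pads are 22 mm wide; open, the fingers measure 114 mm over their backs; the gripper's body (76 mm by 85 mm) begins 54 mm behind the grasp point. The pads swing forward as they close: fully open they stand 13 mm farther back than shut.
Start: joints at [-4.893, 7.471, 85.268, -0, 87.261, -4.893], TCP at [600.004, 0.022, 231.292] pointing down, gripper open.
Joint ranges: [-169.43, 169.43], [-51.17, 129.36], [1.28, 143.12], [-76.62, 256.62], [0, 156.53], [-152.29, 152.29]. Speed limits (degrees/s): [136.94, 136.94, 159.86, 180, 180, 180].

INTERFACE

Orientations are given as [roll, pitch, yaw] about the fixed x, y, z axes, in that order (R = Rz(yaw) Ry(pitch) Rx(roll)).
In Python, from bench import monitor, cams, r gives the robot as it stands.
- The arm moves only by the tool jog_arm, never from a script. Its arguments are lists of equal length, an entry for each row: "offset": the shift along the tool's x, y, z in mm, a list of three; "delta_rot": the turn, a rotation vector about the tool's x, y, z in degrees, a list of three; "jaw": the opening in per cent of the stroke, from 0 (shut) to 100 (fully open). In form: {"offset": [[x, y, z], ...], "delta_rot": [[rx, ry, rz], ...], "jaw": [jaw, ...]}. A call has 1 to 20 rows; each row shifts and turns the pose as measured when the row begins, along the tool's axes as they then stand; what a row does not reach is not made up. A row lasts 1/10 s, in which the tool goes at most 50 mm and 8.59 degrees, less where a joint would pass 70% of its speed; a pose out of reach is approached as far as the arm can. A call is refused whole if a number of a shift passes 50 or a number of a turn 8.59, either way. A call with a gripper value outside its range is refused whole. The fingers move at their own pace and stop on an object; "newtons" is the grip in N (left out, the last holds). Time passes only in rows, so rows that do not move let the fingers close. It gives the time, the measured TCP pose, the force and the opening at its end, in the units of the state.
- monitor.sense(): the state, without advancing time (a new reading comes with each control period).
- cams.snapshot(name): name is "scene" or "side" or "wrist"; returns (picture, depth): 480x640x3 uint8, red, green, blue; 480x640 float32, mm along the optical axis (not along the pixel's ray), 0 where there is no reading.
- cams.camera_model(name): a dict with "K" (3x3 intrinsics, pixels), "camera_from_world" (4x4, takes a point from world to camera coordinates). Camera axes: x right, y down, z forward; pixel columns grow to the right and rows downward; lengths in mm; the calibration is good to about 2 mm. The wrist camera is an equidistant fisheye: a pixel r from the principal point sees the ray r / f radians off the axis. A picture is of the moment at which its call begins: read the wrist's pose just before it. camera_model takes no time and is no camera call; for the wrist camera it gives the pose at the moment of the call.
- r.hand_in(): hands the job in, once; it reports no verdict.
The state is a dict: "time": time; "joint_pos": joint angles; "qd": joint speeds; "joint_efforts": joint torques, N m; "tool_pos": TCP position; "tcp_rot": TCP orientation; "ft_force": force on the tool from outside, world axes, zero at the start; "wrist_torque": the same for the moment, N m; "finger_gap": finger opening in mm.
Only numpy, scipy, OpenCV 4.12 (cv2) and the standard library are available. Lean on these libraries where they do the work, as an engineer would, in place of code of your own. Each camera call takes 0.05 s, during which the arm holds its last target.

## Working session

There is one attempt and no reset: what is moved stays moved. The work goes in short steps, Python scripts to look and compute and a tool call to move; the robot and the scene stay as the last step left them, time stands still between calls to the robot, and variables do not carry over. Pictures are saved under pics/ and viewed, and the job is handed in when it is done.

Besides the shell and the picture viewer there is one more tool, called as a command line: name --argument value ..., lists and objects as JSON in quotes. jog_arm: Moves the arm, as the interface text tells. Its arguments: {"type":"object","properties":{"offset":{"type":"array","items":{"type":"array","items":{"type":"number"}}},"delta_rot":{"type":"array","items":{"type":"array","items":{"type":"number"}}},"jaw":{"type":"array","items":{"type":"number"}},"newtons":{"type":"number"}},"required":["offset","delta_rot","jaw"]}

```bash
mkdir -p pics; ls; cat > h.py <<'E'
import numpy as np, cv2
from bench import monitor, cams, r
def snap(n,tag):
    p,d=cams.snapshot(n); cv2.imwrite(f'pics/{tag}.png',p[:,:,::-1]); m=cams.camera_model(n)
    np.savez(f'{tag}.npz',p=p,d=d,K=np.array(m['K']),T=np.array(m['camera_from_world'])); return p,d
def cloud(tag):
    z=np.load(f'{tag}.npz'); d=z['d'];K=z['K'];v,u=np.mgrid[:480,:640]
    P=np.stack([(u-K[0,2])/K[0,0]*d,(v-K[1,2])/K[1,1]*d,d,np.ones_like(d)],-1)@np.linalg.inv(z['T']).T
    P=P[...,:3];P[d==0]=np.nan; return z['p'],P
E
python3 - <<'E'
from h import *
snap('scene','s0');snap('side','d0')
s=monitor.sense();print(s)
for t in('s0','d0'):
    z=np.load(t+'.npz');print(np.linalg.inv(z['T'])[:3].round(2),z['K'][0])
E
```

```text
pics
{'time': 0.1, 'joint_pos': array([-4.89372802e+00,  7.51015740e+00,  8.53249749e+01,  7.37719709e-04,
        8.72596895e+01, -4.89531607e+00]), 'qd': array([-0.049339  , -0.03145324, -0.07585687,  0.03479384, -0.0582656 ,
       -0.08366045]), 'joint_efforts': array([ 1.52257860e-03, -5.70947063e+01, -5.01941299e+01, -1.80579236e-04,
        8.16394575e-03,  5.26326357e-05]), 'tool_pos': array([5.99504867e+02, 6.24444586e-02, 2.30337267e+02]), 'tcp_rot': array([-1.79991174e+02,  9.44129880e-02,  1.55944924e-03]), 'ft_force': array([-0.74687223, -0.10201169, -0.68751175]), 'wrist_torque': array([-1.23651347e-05,  2.73313526e-03,  2.34120651e-03]), 'finger_gap': 85.33295379187105}
[[-7.20000e-01 -6.50000e-01  2.20000e-01  2.56900e+02]
 [-6.90000e-01  6.90000e-01 -2.30000e-01  2.45730e+02]
 [-1.00000e-02 -3.20000e-01 -9.50000e-01  1.14391e+03]] [604.45196601   0.         329.15657982]
[[-6.4000e-01  7.3000e-01 -2.3000e-01  7.3464e+02]
 [ 7.7000e-01  6.1000e-01 -2.0000e-01  1.7967e+02]
 [-1.0000e-02 -3.0000e-01 -9.5000e-01  1.0145e+03]] [488.98245182   0.         324.86834675]
```

View pics/s0.png

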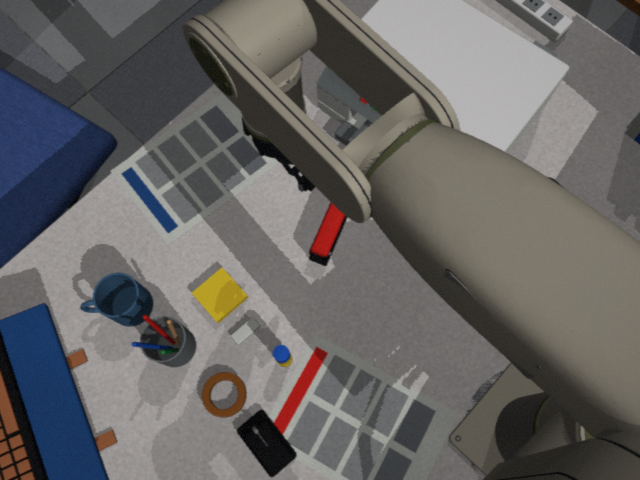

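View pics/d0.png

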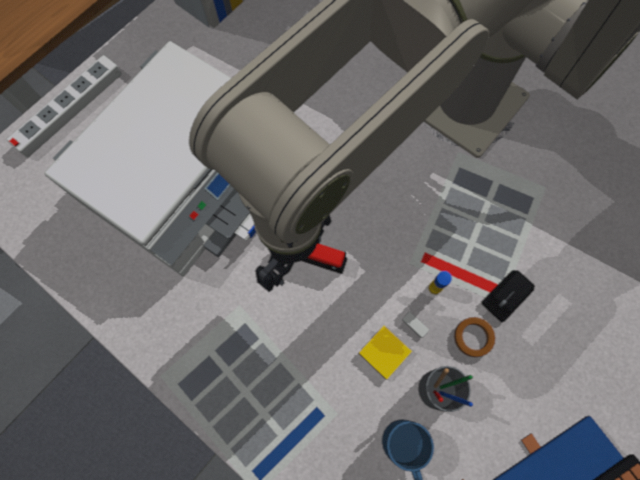

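The scene view (stapler around pixel 330,235; printer top around 470,70) and the side view (printer top around 140,140; front at 200,230; stapler 325,257) both have the arm covering the lip. Measuring what is visible.

```bash
python3 - <<'E'
from h import *
for t in('s0','d0'):
    p,P=cloud(t); hsv=cv2.cvtColor(p,cv2.COLOR_RGB2HSV)
    v,u=np.mgrid[:480,:640]
    # printer top
    m=(abs(P[...,2]-160)<6)&(P[...,1]<-100)&(hsv[...,1]<40)&(hsv[...,2]>150)
    n,l,st,c=cv2.connectedComponentsWithStats(m.astype(np.uint8)); k=1+st[1:,4].argmax(); q=P[l==k]
    rect=cv2.minAreaRect(q[:,:2].astype(np.float32)); print(t,'top',len(q),q[:,2].mean(),rect,cv2.boxPoints(rect).round(0).tolist())
    m=((hsv[...,0]<6)|(hsv[...,0]>174))&(hsv[...,1]>180)&(hsv[...,2]>90)&(P[...,2]>25)&(P[...,2]<70)
    q=P[m];print('red',len(q),np.nanpercentile(q,[1,50,99],axis=0).round(0).tolist(),cv2.minAreaRect(q[:,:2].astype(np.float32)))
    m=(hsv[...,0]>100)&(hsv[...,0]<125)&(hsv[...,1]>120)&(P[...,2]>30)&(P[...,2]<85)&(P[...,1]<50)
    q=P[m];print('blue',len(q), np.nanpercentile(q,[1,50,99],axis=0).round(0).tolist() if len(q) else '',u[m].mean(),v[m].mean())
print(np.linalg.norm(0))
E
```

```text
s0 top 15985 160.0679761873296 ((563.9156494140625, -411.6376037597656), (378.3427429199219, 243.2970428466797), 3.9536619186401367) [[367.0, -303.0], [384.0, -546.0], [761.0, -520.0], [744.0, -277.0]]
red 892 [[492.0, -62.0, 46.0], [519.0, -17.0, 53.0], [593.0, 326.0, 60.0]] ((538.2071533203125, 136.00323486328125), (400.0862731933594, 74.2573013305664), 83.8035888671875)
blue 1 [[488.0, 23.0, 34.0], [488.0, 23.0, 34.0], [488.0, 23.0, 34.0]] 325.0 259.0
d0 top 17832 159.15234004002915 ((564.8934936523438, -402.383056640625), (375.5113830566406, 256.7469177246094), 4.955021381378174) [[367.0, -291.0], [389.0, -546.0], [763.0, -514.0], [741.0, -258.0]]
red 500 [[494.0, -723.0, 36.0], [518.0, -2.0, 52.0], [762.0, 30.0, 56.0]] ((640.032958984375, -346.6666259765625), (34.13487243652344, 796.5516967773438), 19.5794734954834)
blue 137 [[179.0, -618.0, 31.0], [199.0, -614.0, 52.0], [587.0, -151.0, 72.0]] 227.72992700729927 66.21897810218978
0.0
```

```bash
python3 - <<'E'
from h import *
p,P=cloud('d0')
cv2.imwrite('pics/dz.png',cv2.resize(p[150:310,140:380,::-1],None,fx=3.3,fy=3.3,interpolation=2))
p,P=cloud('s0')
cv2.imwrite('pics/sz.png',cv2.resize(p[60:280,280:400,::-1],None,fx=2.7,fy=2.7,interpolation=2))
E
```

```text
(no output)
```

View pics/dz.png

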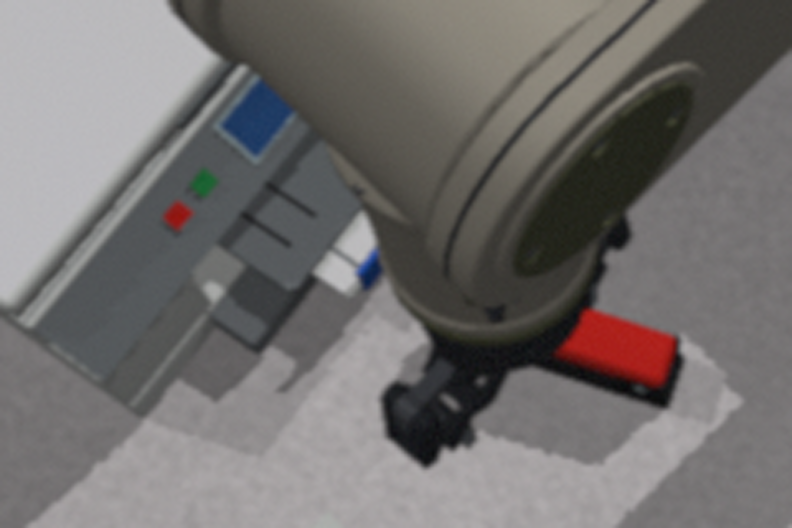

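jog_arm --offset '[[-30, -40, 0], [-30, -40, 0], [-30, -40, 0], [-30, -40, 0], [-20, -40, 0], [0, -20, 0], [0, 0, 0]]' --delta_rot '[[0, 0, 0], [0, 0, 0], [0, 0, 0], [0, 0, 0], [0, 0, 0], [0, 0, 0], [0, 0, 0]]' --jaw '[0, 0, 0, 0, 0, 0, 0]'

```text
time: 0.8
tool_pos: [453.7, 223.7, 225.6]
tcp_rot: [180.0, 0.5, -0.2]
ft_force: [-0.1, -1.1, -0.6]
finger_gap: -0.1
```

```bash
python3 - <<'E'
from h import *
snap('side','d1')
s=monitor.sense();print(s['time'],s['tool_pos'],s['tcp_rot'],s['finger_gap'])
E
```

```text
0.85 [453.80788913 222.65525657 225.48599099] [179.93682292   0.55110554  -0.25938568] 0.13079792677985544
```

View pics/d1.png

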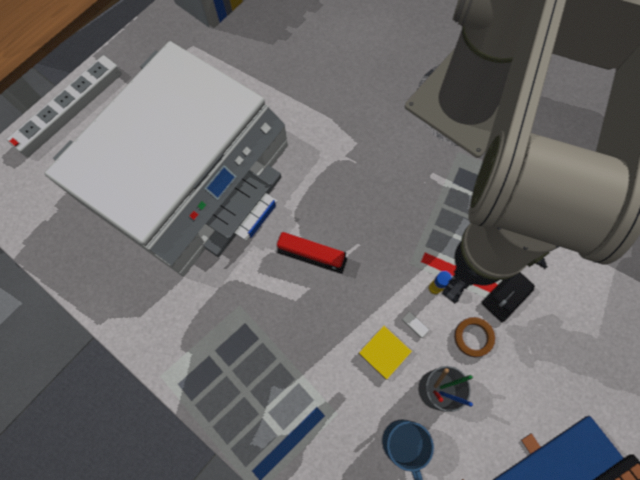

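Now everything is visible: stapler at (312,252), blue lip (260,217), the printer fully, free desk to the lower left (its +y side).

```bash
python3 - <<'E'
from h import *
t='d1';p,P=cloud(t); hsv=cv2.cvtColor(p,cv2.COLOR_RGB2HSV);v,u=np.mgrid[:480,:640]
m=(abs(P[...,2]-160)<6)&(P[...,1]<-100)&(P[...,0]>300)
n,l,st,c=cv2.connectedComponentsWithStats(m.astype(np.uint8)); k=1+st[1:,4].argmax(); q=P[l==k]
rect=cv2.minAreaRect(q[:,:2].astype(np.float32)); print('top',len(q),q[:,2].mean(),rect,cv2.boxPoints(rect).round(1).tolist())
roi=(u>265)&(u<355)&(v>220)&(v<280)
m=((hsv[...,0]<6)|(hsv[...,0]>174))&(hsv[...,1]>150)&(hsv[...,2]>60)&roi
q=P[m];print('red',len(q),np.nanpercentile(q,[1,50,99],axis=0).round(0).tolist());
q=q[q[:,2]>48];print(cv2.minAreaRect(q[:,:2].astype(np.float32)),cv2.boxPoints(cv2.minAreaRect(q[:,:2].astype(np.float32))).round(0).tolist())
m=(P[...,2]>10)&roi; n,l,st,c=cv2.connectedComponentsWithStats(m.astype(np.uint8)); k=1+st[1:,4].argmax(); q=P[l==k]
print('stap all',st[k],np.percentile(q,[1,99],axis=0).round(0).tolist(),cv2.minAreaRect(q[:,:2].astype(np.float32)),cv2.boxPoints(cv2.minAreaRect(q[:,:2].astype(np.float32))).round(0).tolist())
roi=(u>235)&(u<285)&(v>190)&(v<245)
m=(hsv[...,0]>100)&(hsv[...,0]<125)&(hsv[...,1]>150)&roi
q=P[m];print('blue',len(q), np.nanpercentile(q,[1,50,99],axis=0).round(0).tolist())
q=q[q[:,2]>60];print(cv2.minAreaRect(q[:,:2].astype(np.float32)),cv2.boxPoints(cv2.minAreaRect(q[:,:2].astype(np.float32))).round(0).tolist())
cv2.imwrite('pics/dz1.png',cv2.resize(p[120:300,180:380,::-1],None,fx=3.3,fy=3.3,interpolation=2))
# other things positions
for n,(a,b) in dict(eraser=(417,325),note=(386,353),glue=(441,283)).items(): print(n,P[b,a].round(0))
E
```

```text
top 21716 159.10303553015618 ((567.0162963867188, -404.7410583496094), (379.6550598144531, 266.27197265625), 4.724595069885254) [[366.8999938964844, -287.70001220703125], [388.79998779296875, -553.0999755859375], [767.2000122070312, -521.7999877929688], [745.2000122070312, -256.3999938964844]]
red 1110 [[495.0, -100.0, 45.0], [531.0, -35.0, 53.0], [565.0, 28.0, 58.0]]
((530.3307495117188, -36.366065979003906), (34.469093322753906, 138.31878662109375), 21.212770462036133) [[489.0, 22.0], [539.0, -107.0], [571.0, -95.0], [521.0, 34.0]]
stap all [ 276  232   71   42 1452] [[493.0, -102.0, 10.0], [568.0, 34.0, 58.0]] ((529.7866821289062, -35.29133605957031), (38.08205032348633, 147.8345184326172), 21.090133666992188) [[485.0, 27.0], [539.0, -111.0], [574.0, -97.0], [521.0, 41.0]]
blue 172 [[504.0, -160.0, 45.0], [547.0, -155.0, 60.0], [586.0, -152.0, 71.0]]
((544.7175903320312, -156.1042022705078), (82.9683837890625, 3.6178817749023438), 4.685035705566406) [[503.0, -158.0], [504.0, -161.0], [586.0, -155.0], [586.0, -151.0]]
eraser [507. 227.  13.]
note [592. 213.  19.]
glue [430. 211.  91.]
```

View pics/dz1.png

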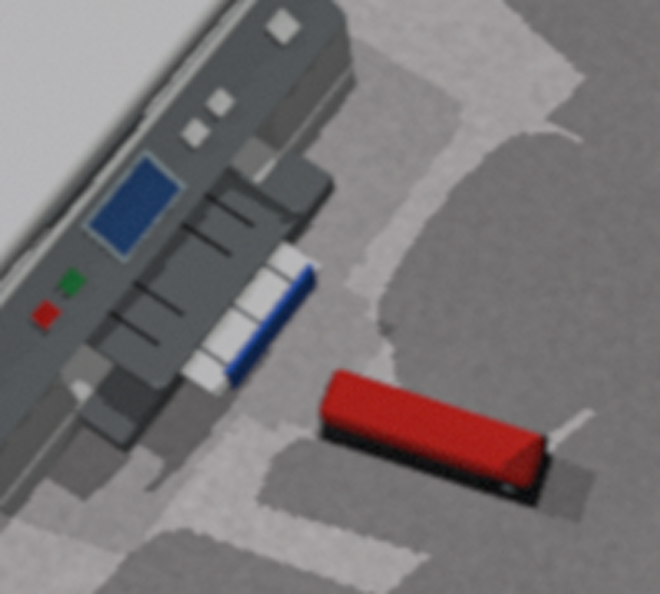

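jog_arm --offset '[[0, 40, 0], [0, 40, 0], [0, 0, 0], [0, 0, 0], [0, 0, 0], [0, 0, 0], [0, 0, 0], [0, 0, 0], [0, 0, 0], [0, 0, 0]]' --delta_rot '[[0, 0, 8.5], [0, 0, 8.5], [0, 0, 8.5], [0, 0, 8.5], [0, 0, 8.5], [0, 0, 8.5], [0, 0, 8.5], [0, 0, 8.5], [0, 0, 1], [0, 0, 0]]' --jaw '[100, 100, 100, 100, 100, 100, 100, 100, 100, 100]'

```text
time: 1.85
tool_pos: [448.1, 127.9, 222.5]
tcp_rot: [179.1, -0.1, -70.2]
ft_force: [0.3, 0.8, -0.1]
finger_gap: 85.5
```

```bash
cat >> h.py <<'E'
from scipy.spatial.transform import Rotation as R
def togo(*targets):
    s=monitor.sense();p=s['tool_pos'];M=R.from_euler('xyz',s['tcp_rot'],degrees=True)
    print('t',s['time'],'p',p.round(1),'rot',s['tcp_rot'].round(1),'gap',round(s['finger_gap'],1),'F',s['ft_force'].round(1))
    for t in targets: print(t,'->',M.inv().apply(np.array(t)-p).round(1)); p=np.array(t)
E
python3 -c "
from h import *
togo((460,-62,200),(460,-62,5))"
```

```text
t 1.85 p [448.1 127.9 222.5] rot [ 1.791e+02 -1.000e-01 -7.020e+01] gap 85.5 F [ 0.3  0.8 -0.1]
(460, -62, 200) -> [182.7  52.7  23.6]
(460, -62, 5) -> [ -0.2  -3.2 195. ]
```

jog_arm --offset '[[40, 12, 5], [40, 12, 5], [40, 12, 5], [35, 12, 5], [25, 3, 0], [0, 0, 0], [0, 0, 0]]' --delta_rot '[[0.5, 0, 0], [0.4, 0, 0], [0, 0, 0], [0, 0, 0], [0, 0, 0], [0, 0, 0], [0, 0, 0]]' --jaw '[100, 100, 100, 100, 100, 100, 100]'

```text
time: 2.55
tool_pos: [462.0, -67.3, 201.9]
tcp_rot: [180.0, -0.1, -68.7]
ft_force: [0.1, -0.2, 0.0]
finger_gap: 85.9
```

```bash
python3 -c "
from h import *
togo((460,-62,5))"
```

```text
t 2.55 p [462.  -67.3 201.9] rot [ 1.80e+02 -1.00e-01 -6.87e+01] gap 85.9 F [ 0.1 -0.2  0. ]
(460, -62, 5) -> [-5.900e+00 -1.000e-01  1.969e+02]
```

jog_arm --offset '[[-5, 0, 40], [0, 0, 40], [0, 0, 40], [0, 0, 30], [0, 0, 20], [0, 0, 10], [0, 0, 0], [0, 0, 0]]' --delta_rot '[[0, 0, 0], [0, 0, 0], [0, 0, 0], [0, 0, 0], [0, 0, 0], [0, 0, 0], [0, 0, 0], [0, 0, 0]]' --jaw '[100, 100, 100, 100, 100, 100, 100, 100]'

```text
time: 3.35
tool_pos: [462.7, -57.4, 19.4]
tcp_rot: [-179.7, -0.2, -67.6]
ft_force: [0.5, -0.5, 1.3]
finger_gap: 85.8
```

```bash
python3 -c "
from h import *
togo((460,-62,6))
snap('scene','s2');snap('wrist','w2')"
```

```text
t 3.35 p [462.7 -57.4  19.4] rot [-179.7   -0.2  -67.6] gap 85.8 F [ 0.5 -0.5  1.3]
(460, -62, 6) -> [ 3.2  4.3 13.4]
```

View pics/w2.png

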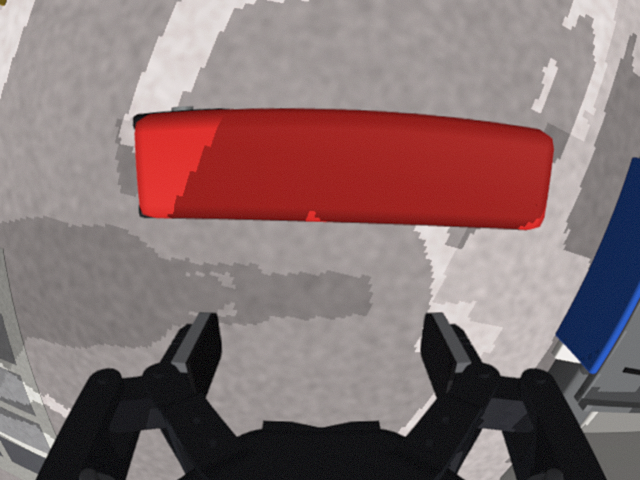

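jog_arm --offset '[[5, 0, 12], [0, -10, 0], [0, -10, 0], [0, -10, 0], [0, -8, 0], [0, -6, 0], [0, -6, 0], [0, -6, 0], [0, -6, 0], [0, -6, 0], [0, -6, 0]]' --delta_rot '[[0, 0, 1], [0, 0, 0], [0, 0, 0], [0, 0, 0], [0, 0, 0], [0, 0, 0], [0, 0, 0], [0, 0, 0], [0, 0, 0], [0, 0, 0], [0, 0, 0]]' --jaw '[100, 100, 100, 100, 100, 100, 100, 100, 100, 100, 100]'

```text
time: 4.55
tool_pos: [542.1, -34.6, 10.7]
tcp_rot: [-179.5, -0.4, -68.7]
ft_force: [-1.7, -1.2, 0.0]
finger_gap: 85.8
```

```bash
python3 -c "
from h import *
togo()
snap('wrist','w3')"
```

```text
t 4.55 p [542.1 -34.6  10.7] rot [-179.5   -0.4  -68.7] gap 85.8 F [-1.7 -1.2  0. ]
```

View pics/w3.png

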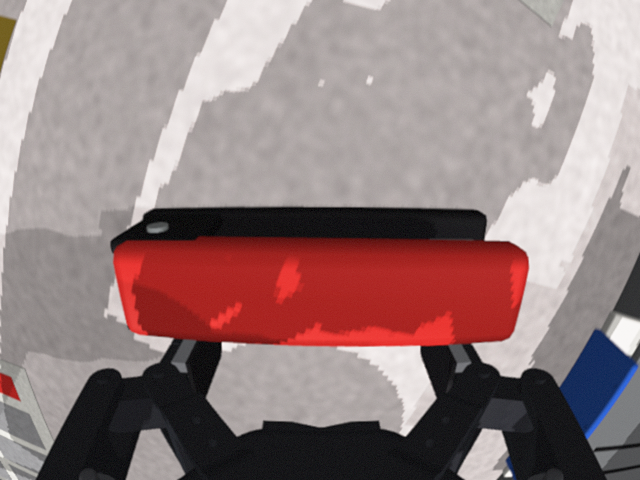

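jog_arm --offset '[[0, -7, 0], [0, -7, 0], [0, -7, 0], [0, -7, 0], [0, -7, 0], [0, -7, 0], [0, -7, 0], [0, -7, 0], [0, -7, 0], [0, -6, 0], [0, -4, 0], [0, -2, 0], [0, 0, 0]]' --delta_rot '[[0, 0, 0], [0, 0, 0], [0, 0, 0], [0, 0, 0], [0, 0, 0], [0, 0, 0], [0, 0, 0], [0, 0, 0], [0, 0, 0], [0, 0, 0], [0, 0, 0], [0, 0, 0], [0, 0, 0]]' --jaw '[100, 100, 100, 100, 100, 100, 100, 100, 100, 100, 100, 100, 100]'

```text
time: 5.9
tool_pos: [619.4, -4.3, 11.2]
tcp_rot: [-179.4, -0.4, -68.7]
ft_force: [-1.4, -0.8, -0.1]
finger_gap: 85.6
```

```bash
python3 -c "
from h import *
togo()
snap('wrist','w4');snap('side','d4')"
```

```text
t 5.9 p [619.4  -4.3  11.2] rot [-179.4   -0.4  -68.7] gap 85.6 F [-1.4 -0.8 -0.1]
```

View pics/w4.png

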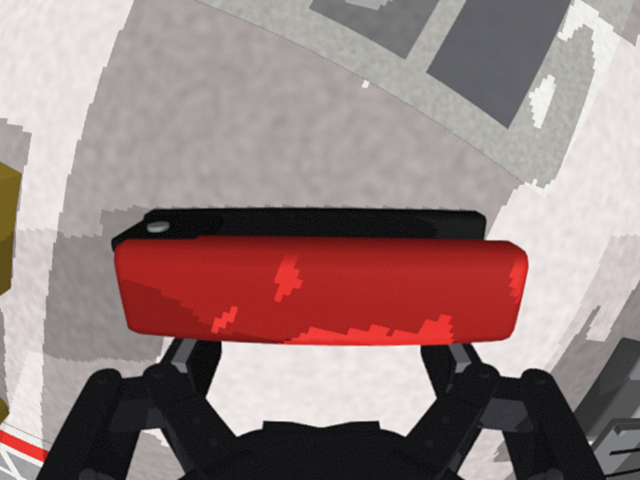

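View pics/d4.png

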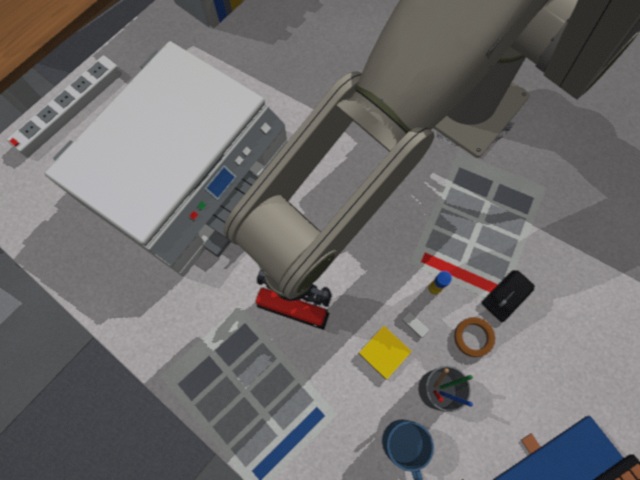

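Stapler (290,308 in side view) moved parallel, with both fingers still behind it. Measuring its position in the printer frame.

```bash
cat >> h.py <<'E'
def stap(t,x0,x1,y0,y1):
    p,P=cloud(t); hsv=cv2.cvtColor(p,cv2.COLOR_RGB2HSV);v,u=np.mgrid[:480,:640]
    m=((hsv[...,0]<6)|(hsv[...,0]>174))&(hsv[...,1]>150)&(hsv[...,2]>60)&(u>x0)&(u<x1)&(v>y0)&(v<y1)&(P[...,2]>40)
    b=cv2.minAreaRect(P[m][:,:2].astype(np.float32));c=np.array(b[0]);print(len(P[m]),b)
    bp=cv2.boxPoints(b);e=sorted([(np.linalg.norm(bp[i]-bp[i-1]),i) for i in range(4)])[:2]
    O=np.array([565,-383.]);X=np.array([.0824,-.9966]);Y=np.array([.9966,.0824])
    for _,i in e:
        q=(bp[i]+bp[i-1])/2; q=c+(q-c)/np.linalg.norm(q-c)*65; print('end world',q.round(0),'printer x,y',((q-O)@X).round(0),((q-O)@Y).round(0))
E
python3 -c "
from h import *
stap('d1',265,355,220,280);stap('d4',245,340,280,335)"
```

```text
1105 ((529.9208374023438, -36.43402862548828), (35.28267288208008, 138.48873901367188), 21.212770462036133)
end world [506.  24.] printer x,y -411.0 -25.0
end world [553. -97.] printer x,y -286.0 12.0
1153 ((645.6951904296875, 9.708808898925781), (35.26213455200195, 137.821533203125), 20.54546356201172)
end world [623.  71.] printer x,y -447.0 95.0
end world [669. -51.] printer x,y -322.0 130.0
```

jog_arm --offset '[[0, -7, 0], [0, -4, 0], [0, 0, 0], [0, 15, 0], [0, 20, 0], [0, 10, -30], [0, 0, -40], [0, 0, -40], [0, 0, -40], [0, 0, 0]]' --delta_rot '[[0, 0, 0], [0, 0, 0], [0, 0, 0], [0, 0, 0], [0, 0, 0], [0, 0, 0], [0, 0, 0], [0, 0, 0], [0, 0, 0], [0, 0, 0]]' --jaw '[100, 100, 100, 100, 100, 100, 100, 100, 0, 0]'

```text
time: 7.0
tool_pos: [585.4, -15.7, 165.4]
tcp_rot: [-179.3, -0.4, -68.7]
ft_force: [0.3, -0.0, 0.5]
finger_gap: 59.3
```

jog_arm --offset '[[0, 0, 0], [0, 0, 0], [0, 0, 0], [0, 0, 0], [0, 0, 0], [0, 0, 0], [0, 0, 0], [0, 0, 0], [0, 0, 0], [0, 0, 0]]' --delta_rot '[[0, 0, -8.5], [0, 0, -8.5], [0, 0, -8.5], [0, 0, -8.5], [0, 0, -8.5], [0, 0, -8.5], [0, 0, -8.5], [0, 0, -8.5], [0, 0, -4], [0, 0, 0]]' --jaw '[0, 0, 0, 0, 0, 0, 0, 0, 0, 0]'

```text
time: 8.0
tool_pos: [590.6, -14.6, 168.4]
tcp_rot: [179.8, -1.5, 4.7]
ft_force: [-0.6, 1.1, 0.7]
finger_gap: 0.0
```

```bash
python3 -c "
from h import *
togo((547,-182,130),(547,-182,57))"
```

```text
t 8.0 p [590.6 -14.6 168.4] rot [179.8  -1.5   4.7] gap 0.0 F [-0.6  1.1  0.7]
(547, -182, 130) -> [-58.2 163.1  37.4]
(547, -182, 57) -> [-1.9 -0.3 73. ]
```

jog_arm --offset '[[-15, 40, 5], [-15, 40, 5], [-15, 40, 5], [-13, 25, 5], [0, 12, 5], [0, 0, 0], [0, 0, 0]]' --delta_rot '[[0, -0.8, 0], [0, -0.7, 0], [0, 0, 0], [0, 0, 0], [0, 0, 0], [0, 0, 0], [0, 0, 0]]' --jaw '[0, 0, 0, 0, 0, 0, 0]'

```text
time: 8.7
tool_pos: [546.7, -179.0, 142.3]
tcp_rot: [179.8, -0.3, 4.0]
ft_force: [1.3, 0.0, 0.1]
finger_gap: -0.0
```

```bash
python3 -c "
from h import *
togo((547,-182,57))
snap('wrist','w5');snap('scene','s5');snap('side','d5')
stap('d5',225,340,260,355)"
```

```text
t 8.7 p [ 546.7 -179.   142.3] rot [179.8  -0.3   4. ] gap -0.0 F [1.3 0.  0.1]
(547, -182, 57) -> [-0.3  2.8 85.3]
1215 ((655.7548217773438, 13.698509216308594), (34.67090606689453, 138.24661254882812), 20.932321548461914)
end world [633.  74.] printer x,y -450.0 105.0
end world [679. -47.] printer x,y -325.0 141.0
```

View pics/w5.png

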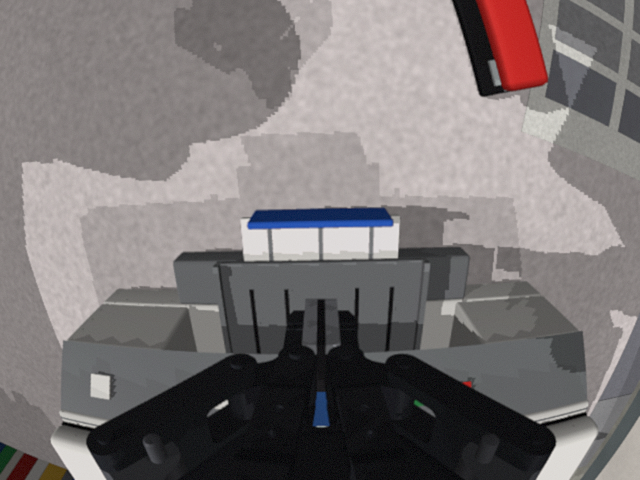

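View pics/d5.png

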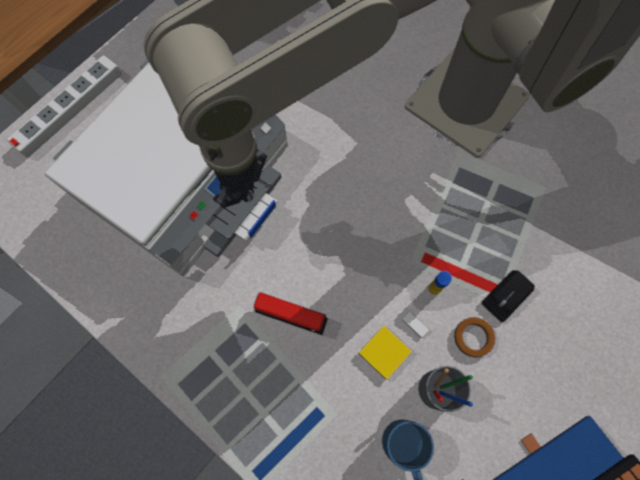

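jog_arm --offset '[[0, 0, 20], [0, 0, 20], [0, 0, 18], [0, 0, 8], [0, 0, 0], [0, 0, 0]]' --delta_rot '[[0, 0, -0.3], [0, 0, -0.3], [0, 0, 0], [0, 0, 0], [0, 0, 0], [0, 0, 0]]' --jaw '[0, 0, 0, 0, 0, 0]'

```text
time: 9.45
tool_pos: [551.7, -173.0, 78.1]
tcp_rot: [179.7, -0.6, 5.2]
ft_force: [-0.1, -1.1, -0.8]
finger_gap: 0.1
```

```bash
python3 -c "
from h import *
togo((547,-182,58))
snap('wrist','w6')"
```

```text
t 9.45 p [ 551.7 -173.    78.1] rot [179.7  -0.6   5.2] gap 0.1 F [-0.1 -1.1 -0.8]
(547, -182, 58) -> [-5.7  8.4 20.1]
```

View pics/w6.png

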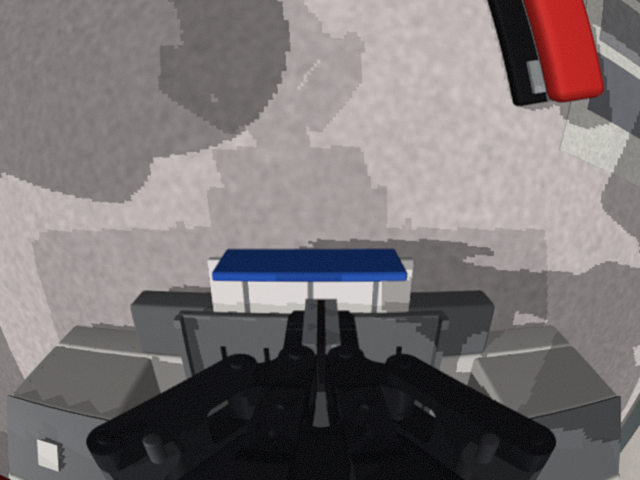

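jog_arm --offset '[[-5, 9, 0], [0, 0, 8], [0, 0, 6], [0, 0, 3], [0, 0, 0]]' --delta_rot '[[0, -0.4, 0.4], [0, 0, 0], [0, 0, 0], [0, 0, 0], [0, 0, 0]]' --jaw '[0, 0, 0, 0, 0]'

```text
time: 10.0
tool_pos: [549.0, -184.6, 62.7]
tcp_rot: [179.6, -0.4, 4.7]
ft_force: [0.7, -0.3, 0.6]
finger_gap: 0.1
```

```bash
python3 -c "
from h import *
togo((547,-182,58))
snap('wrist','w7')"
```

```text
t 10.0 p [ 549.  -184.6   62.7] rot [179.6  -0.4   4.7] gap 0.1 F [ 0.7 -0.3  0.6]
(547, -182, 58) -> [-1.8 -2.8  4.7]
```

View pics/w7.png

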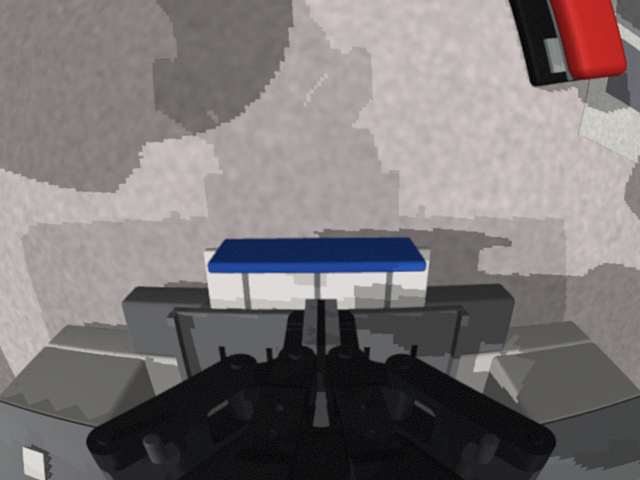

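jog_arm --offset '[[0, 0, 4], [0, 0, 1], [0, -4, 0], [0, -4, 0], [0, -4, 0], [0, -4, 0]]' --delta_rot '[[0, 0, 0], [0, 0, 0], [0, 0, 0], [0, 0, 0], [0, 0, 0], [0, 0, 0]]' --jaw '[0, 0, 0, 0, 0, 0]'

```text
time: 10.65
tool_pos: [548.0, -167.7, 57.6]
tcp_rot: [179.6, -0.4, 4.7]
ft_force: [-0.2, -0.6, -1.5]
finger_gap: 0.2
```

```bash
python3 -c "
from h import *
togo((536,-51,58))
"
```

```text
t 10.65 p [ 548.  -167.7   57.6] rot [179.6  -0.4   4.7] gap 0.2 F [-0.2 -0.6 -1.5]
(536, -51, 58) -> [  -2.4 -117.3   -1.3]
```

jog_arm --offset '[[0, -4, 0], [0, -4, 0], [0, -5, 0], [0, -5, 0], [0, -5, 0], [0, -5, 0], [0, -5, 0], [0, -5, 0]]' --delta_rot '[[0, 0, 0], [0, 0, 0], [0, 0, 0], [0, 0, 0], [0, 0, 0], [0, 0, 0], [0, 0, 0], [0, 0, 0]]' --jaw '[0, 0, 0, 0, 0, 0, 0, 0]'

```text
time: 11.45
tool_pos: [544.4, -126.7, 57.5]
tcp_rot: [179.5, -0.4, 4.7]
ft_force: [-0.4, -0.9, -0.0]
finger_gap: 0.1
```

```bash
python3 -c "
from h import *
togo((537,-46,58))
snap('wrist','w8')"
```

```text
t 11.45 p [ 544.4 -126.7   57.5] rot [179.5  -0.4   4.7] gap 0.1 F [-0.4 -0.9 -0. ]
(537, -46, 58) -> [ -0.7 -81.1  -1.2]
```

View pics/w8.png

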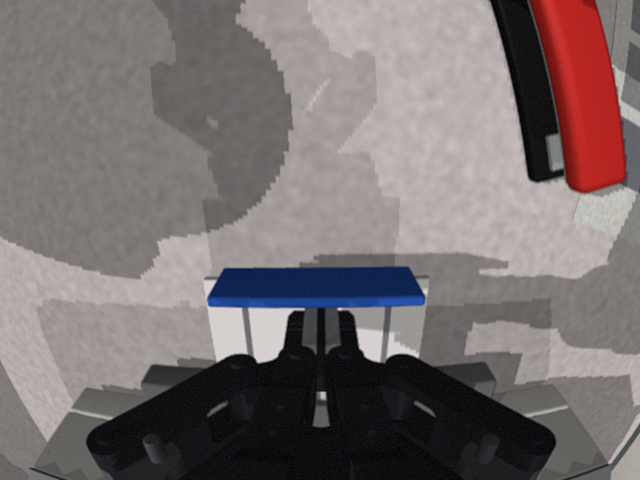

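The extension (white) is sliding out; the lip (col 318) stays centred ahead of the fingertip. Continuing.

jog_arm --offset '[[0, -5, 0], [0, -5, 0], [0, -5, 0], [0, -5, 0], [0, -5, 0], [0, -5, 0], [0, -5, 0], [0, -5, 0], [0, -5, 0], [0, -5, 0], [0, -4, 0]]' --delta_rot '[[0, 0, 0], [0, 0, 0], [0, 0, 0], [0, 0, 0], [0, 0, 0], [0, 0, 0], [0, 0, 0], [0, 0, 0], [0, 0, 0], [0, 0, 0], [0, 0, 0]]' --jaw '[0, 0, 0, 0, 0, 0, 0, 0, 0, 0, 0]'

```text
time: 12.6
tool_pos: [539.4, -68.5, 57.4]
tcp_rot: [179.4, -0.4, 4.7]
ft_force: [-1.3, -1.9, 0.6]
finger_gap: 0.4
```

```bash
python3 -c "
from h import *
togo((537,-46,58))
snap('wrist','w9')"
```

```text
t 12.6 p [539.4 -68.5  57.4] rot [179.4  -0.4   4.7] gap 0.4 F [-1.3 -1.9  0.6]
(537, -46, 58) -> [ -0.6 -22.7  -0.8]
```

View pics/w9.png

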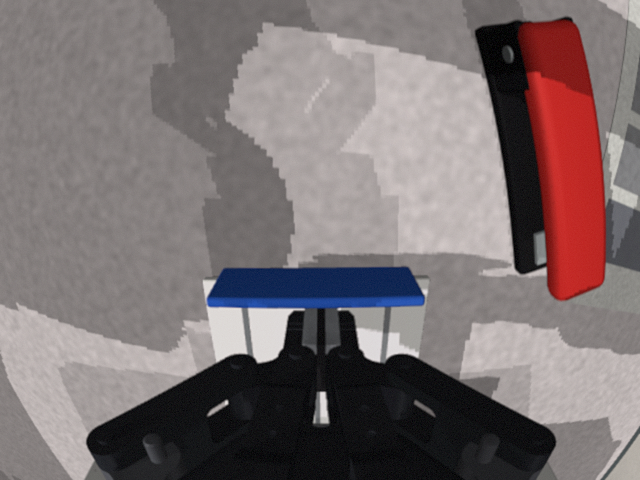

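jog_arm --offset '[[0, -4, 0], [0, -4, 0], [0, -3, 0], [0, -3, 0], [0, -2, 0]]' --delta_rot '[[0, 0, 0], [0, 0, 0], [0, 0, 0], [0, 0, 0], [0, 0, 0]]' --jaw '[0, 0, 0, 0, 0]'

```text
time: 13.15
tool_pos: [538.0, -50.8, 57.3]
tcp_rot: [179.5, -0.4, 4.7]
ft_force: [-0.7, -2.6, 1.2]
finger_gap: 0.1
```

jog_arm --offset '[[0, -2, 0], [0, -2, 0]]' --delta_rot '[[0, 0, 0], [0, 0, 0]]' --jaw '[0, 0]'

```text
time: 13.35
tool_pos: [537.6, -46.5, 57.3]
tcp_rot: [179.5, -0.4, 4.7]
ft_force: [-1.4, -3.2, 1.1]
finger_gap: 0.2
```

jog_arm --offset '[[0, -1.5, 0], [0, -1.5, 0]]' --delta_rot '[[0, 0, 0], [0, 0, 0]]' --jaw '[0, 0]'

```text
time: 13.55
tool_pos: [537.4, -43.3, 57.3]
tcp_rot: [179.5, -0.4, 4.7]
ft_force: [-1.4, -2.1, 0.8]
finger_gap: -0.0
```

jog_arm --offset '[[0, -1.5, 0], [0, -1.5, 0]]' --delta_rot '[[0, 0, 0], [0, 0, 0]]' --jaw '[0, 0]'

```text
time: 13.75
tool_pos: [537.4, -42.9, 57.3]
tcp_rot: [179.2, -0.4, 4.7]
ft_force: [-1.6, -11.6, -0.1]
finger_gap: 0.0
```

At the stop (force rose to 11.6 N and motion ceased, at the predicted place). Back off from the lip and lift.

jog_arm --offset '[[0, 0, 0], [0, 5, 0], [0, 8, 0], [0, 0, 0], [0, 0, -15], [0, 0, -25], [0, 0, -40], [0, 0, -40], [40, 0, -30], [0, 0, 0]]' --delta_rot '[[0, 0, 0], [0, 0, 0], [0, 0, 0], [0, 0, 0], [0, 0, 0], [0, 0, 0], [0, 0, 0], [0, 0, 0], [0, 0, 0], [0, 0, 0]]' --jaw '[0, 0, 0, 0, 0, 0, 0, 0, 0, 0]'

```text
time: 14.75
tool_pos: [574.9, -49.7, 215.1]
tcp_rot: [179.4, -0.3, 4.7]
ft_force: [-0.4, -0.2, 1.1]
finger_gap: 0.1
```

jog_arm --offset '[[-30, -40, 0], [-30, -40, 0], [-30, -40, 0], [-30, -40, 0], [0, -40, 0], [0, -40, 0], [0, 0, 0]]' --delta_rot '[[0, 0, 0], [0, 0, 0], [0, 0, 0], [0, 0, 0], [0, 0, 0], [0, 0, 0], [0, 0, 0]]' --jaw '[0, 0, 0, 0, 0, 0, 0]'

```text
time: 15.45
tool_pos: [431.4, 185.4, 216.6]
tcp_rot: [179.6, -0.6, 4.5]
ft_force: [-0.5, -0.7, -0.4]
finger_gap: -0.2
```

```bash
python3 -c "
from h import *
togo()
snap('side','d10')
stap('d10',225,340,260,355)
p,P=cloud('d10'); hsv=cv2.cvtColor(p,cv2.COLOR_RGB2HSV);v,u=np.mgrid[:480,:640]
m=(hsv[...,0]>100)&(hsv[...,0]<125)&(hsv[...,1]>150)&(P[...,2]>62)&(P[...,2]<75)&(abs(P[...,1]+30)<60)&(abs(P[...,0]-540)<90)
q=P[m][:,:2];b=cv2.minAreaRect(q.astype(np.float32));print(len(q),b);c=np.array(b[0])-[565,-383];print('lip mid printer x',c@[.0824,-.9966],'y',c@[.9966,.0824])
for n,(a,b) in dict(eraser=(417,325),note=(386,353),glue=(441,283)).items(): print(n,P[b,a].round(0))
"
```

```text
t 15.45 p [431.4 185.4 216.6] rot [179.6  -0.6   4.5] gap -0.2 F [-0.5 -0.7 -0.4]
1201 ((656.1763305664062, 13.736961364746094), (34.05451583862305, 138.48483276367188), 20.89798927307129)
end world [633.  74.] printer x,y -450.0 105.0
end world [679. -47.] printer x,y -325.0 142.0
64 ((533.258544921875, -27.598241806030273), (84.91486358642578, 2.671604871749878), 4.628471851348877)
lip mid printer x -356.80888811454776 y -2.3484292556762716
eraser [506. 228.   9.]
note [593. 213.  20.]
glue [430. 211.  91.]
```

View pics/d10.png

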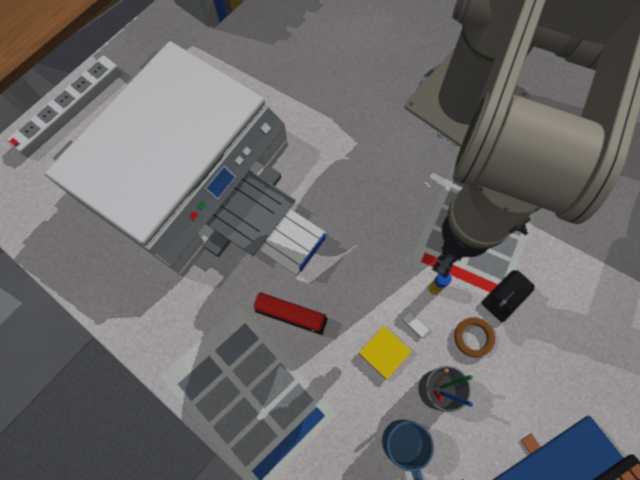

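The tray is fully drawn, with both sections visible and the lip at (313,252). The stapler stands clear at (290,313), and the bystanders have not moved.

```bash
python3 -c "
from bench import r
print(r.hand_in())"
```

```text
the job is handed in; nothing more can be done
None
```

The job is handed in, about 15.5 s into the 48 s allowed; the hand-in reports no verdict. I pushed the stapler sideways along the desk with both open fingertips. Then I set the shut fingertips behind the blue lip and drew the tray straight out to its stop.

- **Stapler:** its two end points measure about 105 mm and 142 mm to the printer's +y side, against the 80 mm required. The push force was about 2 N, and the stapler looked upright and flat on the desk.
- **Tray:** at the end of the pull the force rose from about 3 N to 11.6 N and the lip stopped moving. The lip's inner face measures about 354 mm in front of the printer's origin, where fully out should be 350 mm. I put the 4 mm down to calibration and printer-pose error. Both sections look fully extended in the last picture.
- **Other things on the desk:** the eraser, note block and glue stick measured unchanged to within about 1 mm in x and y. I compared the mug, mouse, tape roll and pen cup only by eye, and they look unmoved.
- **Arm:** it is parked clear of everything, at a height of about 217 mm, with no contact force beyond sensor noise.

No check failed.

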